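Unnest the washed dispensing barrels and load the line rack by size

TASK

The four empty dispensing barrels have come back from washing in the three-socket wash rack, the smallest standing inside the next size. Take them apart and put each one upright and fully down into the socket of the four-socket line rack that is bored for its size. Leave the jar and the screwdriver where they are.

Things in the scene. Friction and masses are not known exactly. Their poses are not given: they have to be found in the camera images.
- barrel_s: the smallest barrel: white, empty, open top, ~25 g, 118 mm long; tube 18 mm across; grip its ribbed collar, 24 mm across, the top 22 mm; below, a cone to a flat tip 12 mm across. Origin: centre of the tip's end; z to the open top. Starts inside the second smallest barrel with 2 mm play, its top 36 mm above that rim; lift straight out (82 mm to clear).
- barrel_m: the second smallest barrel: white, empty, open top, ~45 g, 100 mm long; tube 28 mm across; grip its ribbed collar, 34 mm across, the top 22 mm; below, a cone to a flat tip 12 mm across. Origin: centre of the tip's end; z to the open top. Starts in one of three wash-rack blocks (80 mm apart in a straight row); inside 23 mm across; holds the smallest barrel.
- barrel_l: the second largest barrel: white, empty, open top, ~65 g, 108 mm long; tube 39 mm across; grip its ribbed collar, 46 mm across, the top 22 mm; below, a cone to a flat tip 12 mm across. Origin: centre of the tip's end; z to the open top. Starts tip down on the floor of its bore (2.5 mm play all round, 44 deep) in a black 70x70x50 mm wash-rack block whose top is 68 mm above the bench.
- barrel_xl: the largest barrel: white, empty, open top, ~90 g, 105 mm long; tube 50 mm across; grip its ribbed collar, 58 mm across, the top 22 mm; below, a cone to a flat tip 12 mm across. Origin: centre of the tip's end; z to the open top. Starts tip down on the floor of its bore (2.5 mm play all round, 44 deep) in a black 70x70x50 mm wash-rack block whose top is 68 mm above the bench.
- socket_s: fixed grey metal block of the line rack, 70x70x50 mm, with a blind round bore 23 mm across: socket for the smallest barrel. Origin: centre of its underside, z up; the bore is central, floor at z=6, mouth at z=50 mm. Four such blocks 80 mm apart along their y axis, in any order, on a rail whose end stops are low.
- socket_m: fixed grey metal block of the line rack, 70x70x50 mm, with a blind round bore 33 mm across: socket for the second smallest barrel. Origin: centre of its underside, z up; the bore is central, floor at z=6, mouth at z=50 mm. Four such blocks 80 mm apart along their y axis, in any order, on a rail whose end stops are low.
- socket_l: fixed grey metal block of the line rack, 70x70x50 mm, with a blind round bore 44 mm across: socket for the second largest barrel. Origin: centre of its underside, z up; the bore is central, floor at z=6, mouth at z=50 mm. Four such blocks 80 mm apart along their y axis, in any order, on a rail whose end stops are low.
- socket_xl: fixed grey metal block of the line rack, 70x70x50 mm, with a blind round bore 55 mm across: socket for the largest barrel. Origin: centre of its underside, z up; the bore is central, floor at z=6, mouth at z=50 mm. Four such blocks 80 mm apart along their y axis, in any order, on a rail whose end stops are low.
- jar: bystander: plastic jar with a green screw cap, 56 mm across, 79 mm high, standing on the bench near the right end of the racks. Origin: centre of its underside.
- screwdriver: bystander: screwdriver with a red handle, 208 mm long, 27 mm thick, lying on the bench behind the racks. Origin: middle of its underside; its length is along its y axis.
Not all that is in view belongs to the job. What is shaped like the barrel_m but yellow is not meant.

How it is judged (in metres and radians):
At the end, for the whole second after the job is handed in: Each of the four barrels stands in its own socket of the line rack: its tip within 8 mm of the bore's centre line, fully down (no more than 6 mm above the bore's floor), upright to 0.15 rad, at rest and released (horizontal distance between barrel_s and socket_s below 0.008 m and z of barrel_s in the frame of socket_s between 0.002 and 0.012 m and angle between each of barrel_s, barrel_m, barrel_l, barrel_xl's own z axis and vertical below 0.15 rad and linear speed of each of barrel_s, barrel_m, barrel_l, barrel_xl below 0.03 m/s and contact force between each of barrel_s, barrel_m, barrel_l, barrel_xl and the fingers below 0.2 N and horizontal distance between barrel_m and socket_m below 0.008 m and z of barrel_m in the frame of socket_m between 0.002 and 0.012 m and horizontal distance between barrel_l and socket_l below 0.008 m and z of barrel_l in the frame of socket_l between 0.002 and 0.012 m and horizontal distance between barrel_xl and socket_xl below 0.008 m and z of barrel_xl in the frame of socket_xl between 0.002 and 0.012 m); the robot touches nothing.
It fails at once if the jar was pushed away by more than 30 mm (distance of jar from where it was at the start of the episode above 0.03 m).
It fails at once if the screwdriver was pushed away by more than 30 mm (distance of screwdriver from where it was at the start of the episode above 0.03 m).
It also fails if it takes over 128 s, if anything falls off the work surface, if the arm or the gripper's body presses on something with over 40 N, if the wrist force passes 120 N, or if a joint passes its speed limit or range.

ROBOT

A 6-joint arm with a two-finger parallel gripper is mounted at the origin on a cart in front of the work surface, level with it; the furniture and walls round the work are solid. World frame = base frame: x ahead of the robot, y to its left, z up, the work surface at z = 0. Lengths are in mm, angles in rad, forces in N, time in s.
With the tool pointing down it reaches from about 325 to 775 mm from the base axis. Payload 5.5 kg.
Tool frame: the origin (TCP) lies on the centre line of the jaws, within the pads' length; the fingertips stand 11 mm ahead of it and the grasp point (between the pads) lies 8 mm behind it (ctrl.finger_overhang is the distance from the TCP to the fingertips, in mm); z points along the fingers, y is the line along which they close (so a half turn about z gives the same grasp; the last joint's range is limited). The gripper opens to 88 mm and grips with 3 to 60 N. Pads are 20 mm wide; open, the fingers measure 115 mm over their backs; the gripper's body (75 mm by 178 mm) begins 61 mm behind the grasp point.
Start: joints at [-1.31, 0.091, 1.231, -0, 1.82, -0.057], TCP at [187.486, -569.969, 204.331] pointing down, gripper open.
Joint ranges: [-2.87, 2.87], [-0.86, 2.18], [0.17, 2.46], [-1.51, 4.65], [0.06, 2.69], [-2.65, 2.65]. Speed limits (rad/s): [2.57, 2.57, 3.01, 3.14, 3.14, 3.14].

INTERFACE

Orientations are given as a unit quaternion [w, x, y, z].
In Python, from bench import ctrl, read_camera, calibration, ticket, look_for, tip_of gives the robot as it stands. The module is installed in compiled form; this text tells all that it offers.
- The arm moves only by the tool apply_moves, never from a script. Its argument "rows" is a list of rows, each an object with "xyz": the shift along the world's x, y, z in units of 30 mm (1.0 is 30 mm), a list of three; "twist": the turn about the world's z in units of 10 degrees (1.0 is 10 degrees). In form: [{"xyz": [x, y, z], "twist": twist}, ...]. A call has 1 to 12 rows; each row is the pose to reach, as a shift and turn from the pose commanded when the call began; what a row does not reach only later rows make up. A row lasts 1/8 s, in which the tool goes at most 62.5 mm and 10.7 degrees, less where a joint would pass 70% of its speed; a pose out of reach is approached as far as the arm can. A call with a gripper value outside its range is refused whole. "grip" is the opening, from -1 (shut) to 1 (fully open), set as the call begins (left out, the last holds). The fingers move at their own pace and stop on an object; "newtons" is the grip in N (left out, the last holds). Time passes only in rows, so rows that repeat a pose let the fingers close. It gives the time, the measured TCP pose, the force, the opening and the grip force at its end, in the units of the state.
- ctrl.state(): the state, without advancing time (a new reading comes with each control period).
- read_camera(name): name is "side" or "top" or "wrist"; returns the picture (480x640x3 uint8, red, green, blue); there is no depth.
- calibration(name): a dict with "fx", "fy", "cx", "cy" (pixels), "world_to_cam" (4x4, takes a point from world to camera coordinates). Camera axes: x right, y down, z forward; pixel columns grow to the right and rows downward; lengths in mm; the calibration is good to about 2 mm. The wrist camera is an equidistant fisheye: a pixel r from the principal point sees the ray r / f radians off the axis. A picture is of the moment at which its call begins: read the wrist's pose just before it. calibration takes no time and is no camera call; for the wrist camera it gives the pose at the moment of the call.
- ticket.close_job(): hands the job in; it is judged then, once.
Trained networks look in the newest picture that a camera, given by its name, has taken for a name from the list of things; names that differ only in an ending like _2 or _b are one class to them, and where a whole thing is asked for, a point or a joint stands for the part that bears it (a point fixed in the world has none). Each returns a list of dicts, best first, with "score" (0 to 1); they miss things now and then, are a little off and sometimes report something else, mostly with a low value. They report only what shows in the picture. A call takes as long as a camera call. They do not tell look-alikes from the thing itself.
- look_for(target, camera): "rect" ([left, top, right, bottom] in pixels, round what is visible of it).
- tip_of(target, camera): "centre" ([column, row] in pixels: a listed point, or the origin of a listed thing).
The state is a dict: "t": time; "q": joint angles; "joint_vel": joint speeds; "joint_efforts": joint torques, N m; "eef_pos": TCP position; "tcp_rot": TCP orientation; "contact_force": force on the tool from outside, world axes, zero at the start; "ft_torque": the same for the moment, N m; "opening": finger opening in mm; "gripper_force": force on a finger pad.
Only numpy, scipy, OpenCV 4.12 (cv2) and the standard library are available. Lean on these libraries where they do the work, as an engineer would, in place of code of your own. Each camera call takes 0.05 s, during which the arm holds its last target. There are 200 camera calls.

## Working session

There is one attempt and no reset: what is moved stays moved. The work goes in short steps, Python scripts to look and compute and a tool call to move; the robot and the scene stay as the last step left them, time stands still between calls to the robot, and variables do not carry over. Pictures are saved under pics/ and viewed, at most 14 in all, crops included, and the job is handed in when it is done.

Besides the shell and the picture viewer there is one more tool, called after "Request:" as name([rows], argument=value, ...), one row to a line, values as JSON. apply_moves: Moves the arm, as the interface text tells. Its arguments: {"type":"object","properties":{"rows":{"type":"array","items":{"type":"object","properties":{"xyz":{"type":"array","items":{"type":"number"}},"twist":{"type":"number"}}}},"grip":{"type":"number"},"newtons":{"type":"number"}},"required":["rows"]}

```bash
mkdir -p pics; cat > h.py <<'E'
import numpy as np, cv2
from bench import ctrl, read_camera, calibration, ticket, look_for, tip_of
def ray(cam,px,C=None):
    C=C or calibration(cam); M=np.array(C["world_to_cam"]); R,t=M[:3,:3],M[:3,3]
    u=np.array([(px[0]-C["cx"])/C["fx"],(px[1]-C["cy"])/C["fy"]])
    if cam=="wrist":
        r=np.hypot(*u); d=np.r_[u/max(r,1e-9)*np.sin(r),np.cos(r)]
    else: d=np.r_[u,1]
    return -R.T@t, R.T@d
def onz(cam,px,z,C=None):
    o,d=ray(cam,px,C); return (o+d*(z-o[2])/d[2])[:2]
def proj(cam,P,C=None):
    C=C or calibration(cam); M=np.array(C["world_to_cam"]); p=M[:3,:3]@np.array(P,float)+M[:3,3]
    if cam=="wrist":
        r=np.hypot(p[0],p[1]); th=np.arctan2(r,p[2]); k=th/max(r,1e-9); return np.array([C["cx"]+C["fx"]*p[0]*k,C["cy"]+C["fy"]*p[1]*k])
    return np.array([C["cx"]+C["fx"]*p[0]/p[2],C["cy"]+C["fy"]*p[1]/p[2]])
def shot(cam,name):
    im=read_camera(cam); cv2.imwrite(f"pics/{name}.png",im[:,:,::-1]); return im
E
python3 - <<'E'
from h import *
s=ctrl.state(); print(s["eef_pos"],s["tcp_rot"],s["opening"],s["t"])
for c in ["top","side"]:
    shot(c,c+"0"); C=calibration(c); o,d=ray(c,(320,240)); print(c,C["fx"],o.round(),d.round(2))
    for n in ["barrel_s","barrel_m","barrel_l","barrel_xl","socket_s","socket_m","socket_l","socket_xl","jar","screwdriver"]:
        print(n,[(np.round(r["score"],2),np.round(r["rect"]).astype(int).tolist()) for r in look_for(n,c)][:3],[(np.round(r["score"],2),np.round(r["centre"]).tolist()) for r in tip_of(n,c)][:3] if c=="top" else "")
E
```

```text
[ 187.42727379 -569.63206333  203.21623291] [-9.55906816e-04  9.87394881e-01  1.58273265e-01 -9.44578701e-05] 87.37147102111786 0.0
top 579.3184729706691 [ 330.  -30. 1641.] [ 0.11 -0.03 -0.99]
barrel_s [(np.float64(0.71), [144, 263, 163, 279]), (np.float64(0.53), [182, 238, 202, 256]), (np.float64(0.51), [283, 214, 298, 231])] [(np.float64(0.73), [196.0, 250.0]), (np.float64(0.68), [158.0, 271.0]), (np.float64(0.64), [292.0, 224.0])]
barrel_m [(np.float64(0.71), [144, 263, 163, 279]), (np.float64(0.53), [182, 238, 202, 256]), (np.float64(0.51), [283, 214, 298, 231])] [(np.float64(0.73), [196.0, 250.0]), (np.float64(0.68), [158.0, 271.0]), (np.float64(0.64), [292.0, 224.0])]
barrel_l [(np.float64(0.71), [144, 263, 163, 279]), (np.float64(0.53), [182, 238, 202, 256]), (np.float64(0.51), [283, 214, 298, 231])] [(np.float64(0.73), [196.0, 250.0]), (np.float64(0.68), [158.0, 271.0]), (np.float64(0.64), [292.0, 224.0])]
barrel_xl [(np.float64(0.91), [240, 244, 261, 267]), (np.float64(0.2), [206, 207, 272, 220])] [(np.float64(0.6), [254.0, 256.0])]
socket_s [(np.float64(0.82), [397, 235, 4
[... 1468 characters left out ...]
3, 282])] 
socket_s [(np.float64(0.9), [332, 207, 362, 228]), (np.float64(0.71), [334, 214, 363, 242]), (np.float64(0.61), [338, 197, 363, 217])] 
socket_m [(np.float64(0.9), [332, 207, 362, 228]), (np.float64(0.71), [334, 214, 363, 242]), (np.float64(0.61), [338, 197, 363, 217])] 
socket_l [(np.float64(0.9), [332, 207, 362, 228]), (np.float64(0.71), [334, 214, 363, 242]), (np.float64(0.61), [338, 197, 363, 217])] 
socket_xl [(np.float64(0.98), [327, 228, 361, 263]), (np.float64(0.57), [296, 269, 309, 300])] 
jar [(np.float64(0.7), [294, 270, 312, 302]), (np.float64(0.57), [303, 176, 321, 206]), (np.float64(0.32), [272, 280, 297, 321])] 
screwdriver [(np.float64(0.57), [243, 280, 267, 324])]
```

```bash
python3 - <<'E'
import cv2
a=cv2.imread("pics/top0.png")[180:310,120:480]; cv2.imwrite("pics/topc.png",cv2.resize(a,(792,286),interpolation=cv2.INTER_CUBIC))
a=cv2.imread("pics/side0.png")[160:340,230:390]; cv2.imwrite("pics/sidec.png",cv2.resize(a,None,fx=3.3,fy=3.3,interpolation=cv2.INTER_CUBIC))
E
```

```text
(no output)
```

View pics/topc.png

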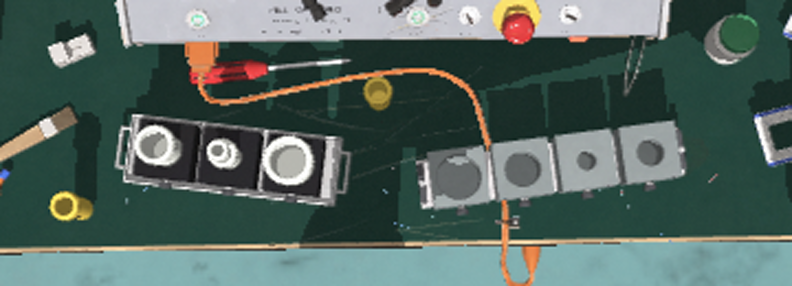

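View pics/sidec.png

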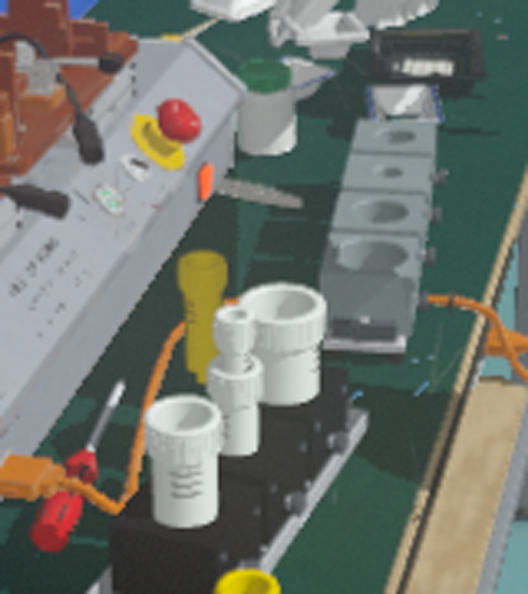

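The top view shows the wash rack holding, left to right, L, M+S and XL (about (190,246), (221,249), (251,253) px). The line rack runs XL, L, S, M, left to right. Two yellow look-alikes, one behind the gap and one at the left, are not part of the job.

```bash
python3 - <<'E'
from h import *
c=lambda x,y:(120+x/2.2,180+y/2.2)
for n,p,z in [("l",(156,146),132),("m",(222,152),140),("xl",(288,160),129),("SXL",(459,176),68),("SL",(522,169),68),("SS",(587,161),68),("SM",(650,153),68),("yel",(378,88),100),("boxfront",(270,43),0),("boxfront",(650,35),0),("boxfront",(270,43),100),("jar",(735,32),79)]:
    print(n,onz("top",c(*p),z).round())
q=lambda x,y:(230+x/3.3,160+y/3.3)
# box height: side view bottom/top front-right corner
print([onz("side",q(*p),0).round() for p in [(240,155),(242,95)]],onz("side",q(242,95),60).round(),onz("side",q(242,95),100).round())
C=calibration("wrist");o,d=ray("wrist",(C["cx"],C["cy"]));print(C["fx"],C["cx"],C["cy"],o.round(),d.round(2),ctrl.state()["eef_pos"])
E
```

```text
l [481. 267.]
m [472. 188.]
xl [462. 111.]
SXL [444. -94.]
SL [ 452. -172.]
SS [ 460. -253.]
SM [ 469. -332.]
yel [551.   4.]
boxfront [627. 146.]
boxfront [ 630. -351.]
boxfront [609. 135.]
jar [ 618. -442.]
[array([ 635., -420.]), array([ 674., -574.])] [ 633. -423.] [ 606. -323.]
371.64829954431775 322.1764556204033 240.33458021177336 [ 264. -546.  385.] [-0.28 -0.09 -0.96] [ 187.51006994 -569.95210417  204.32632866]
```

Request:
apply_moves([
  {"xyz": [0, 0, 1.9], "twist": 1},
  {"xyz": [8.9, 12, 1.9], "twist": 7.2},
  {"xyz": [8.9, 12, 1.9], "twist": 7.2},
  {"xyz": [8.9, 12, 1.9], "twist": 7.2},
  {"xyz": [8.9, 12, 1.9], "twist": 7.2},
  {"xyz": [8.9, 12, 1.9], "twist": 7.2},
  {"xyz": [8.9, 12, 1.9], "twist": 7.2},
  {"xyz": [8.9, 12, 1.9], "twist": 7.2},
  {"xyz": [8.9, 12, 1.9], "twist": 7.2},
  {"xyz": [8.9, 12, 1.9], "twist": 7.2},
  {"xyz": [8.9, 12, 1.9], "twist": 7.2},
  {"xyz": [8.9, 12, 1.9], "twist": 7.2},
], grip=1)

```text
t: 3.1
eef_pos: [453.8, -211.3, 261.4]
tcp_rot: [0.0, 0.707, 0.708, -0.0]
contact_force: [0.2, 0.7, 0.1]
opening: 88.2
gripper_force: 0.0
```

```bash
cat >> h.py <<'E'
def yaw():
    w,x,y,z=ctrl.state()["tcp_rot"]; return np.degrees(2*np.arctan2(y,x))
E
python3 - <<'E'
from h import *
s=ctrl.state();C=calibration("wrist"); shot("wrist","w1"); print(s["t"],s["eef_pos"].round(1) ,yaw(),ray("wrist",(322,240),C)[0])
for n in ["socket_s","socket_xl"]:
  for r in look_for(n,"wrist"): print(n,round(r["score"],2),np.round(r["rect"]))
E
```

```text
3.1 [ 453.8 -211.3  261.4] 90.07741695177074 [ 453.18776159 -131.10000544  441.79726942]
socket_s 0.68 [280. 132. 365. 207.]
socket_s 0.65 [302. 275. 368. 343.]
socket_s 0.57 [293. 203. 365. 280.]
```

View pics/w1.png

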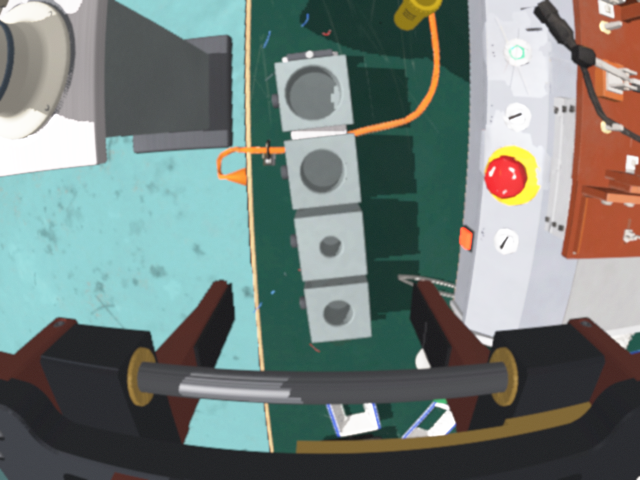

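The picture shows the four sockets from top to bottom: XL (314,92), L (323,171), S (329,245) and M (338,312). I'll measure the mouths precisely.

```bash
python3 - <<'E'
from h import *
from scipy.optimize import least_squares
C=calibration("wrist"); g=cv2.cvtColor(cv2.imread("pics/w1.png"),cv2.COLOR_BGR2GRAY)
pts={}
for n,p,D in [("XL",(314,92),55),("L",(323,171),44),("S",(329,245),23),("M",(338,312),33)]:
    # radial search for the rim at z: strongest bright->dark edge per direction about expected circle
    q=[]
    rr=D/2*0.85*1.02
    for a in np.linspace(0,2*np.pi,48,endpoint=False):
        rs=np.arange(0.6*rr,1.45*rr,.25)
        xs=(p[0]+rs*np.cos(a)).astype(np.float32); ys=(p[1]+rs*np.sin(a)).astype(np.float32)
        v=cv2.remap(cv2.GaussianBlur(g,(0,0),.8),xs[None],ys[None],cv2.INTER_LINEAR)[0].astype(float)
        d=v[6:]-v[:-6]; i=d.argmax()
        if d[i]>12: q.append((xs[i+3],ys[i+3]))
    pts[n]=np.array(q); e=cv2.fitEllipseAMS(pts[n]); print(n,len(q),np.round(e[0],1),np.round(e[1],1))
off={"XL":(0,55),"L":(1,44),"S":(2,23),"M":(3,33)}
def res(v,z=None):
    x,y,th,zt=v; u=np.array([-np.sin(th),-np.cos(th)])*80; out=[]
    for n,(k,D) in off.items():
        c=np.array([x,y])+k*u
        w=np.array([onz("wrist",p,zt,C) for p in pts[n]]); out.append(np.hypot(*(w-c).T)-D/2)
    return np.concatenate(out)
for fix in [None,68]:
    f=(lambda v:res(v)) if fix is None else (lambda v:res(np.r_[v,fix]))
    r=least_squares(f,[444,-94,-.1]+([68] if fix is None else []),loss="soft_l1"); v=r.x; print(fix,v.round(3),np.abs(r.fun).mean())
    print([ (np.array(v[:2])+k*80*np.array([-np.sin(v[2]),-np.cos(v[2])])).round(1) for k in range(4)])
E
```

```text
XL 48 [310.8  92.2] [50.8 55.7]
L 48 [321.  170.5] [42.4 44.1]
S 48 [329.6 246.1] [19.8 21.7]
M 48 [336.5 312.7] [25.  27.1]
None [ 4.4374e+02 -9.3546e+01 -1.1400e-01  6.8780e+01] 0.8020689669631523
[array([443.7, -93.5]), array([ 452.9, -173. ]), array([ 462. , -252.5]), array([ 471.1, -332. ])]
68 [ 4.43751e+02 -9.37100e+01 -1.14000e-01] 0.8295831651135304
[array([443.8, -93.7]), array([ 452.8, -173.2]), array([ 461.9, -252.7]), array([ 471. , -332.2])]
```

Request:
apply_moves([
  {"xyz": [0.5, 10.5, 0.5]},
  {"xyz": [0.5, 10.5, 0.5]},
  {"xyz": [0.5, 10.5, 0.5]},
  {"xyz": [0.5, 10.5, 0.5]},
  {"xyz": [0.5, 10.5, 0.5]},
  {"xyz": [0.5, 10.5, 0.5]},
  {"xyz": [0.5, 10.5, 0.5]},
  {"xyz": [0.5, 10.5, 0.5]},
  {"xyz": [0.5, 10.5, 0.5]},
  {"xyz": [0.5, 10.5, 0.5]},
])

```text
invalid input
```

```bash
python3 - <<'E'
from h import *
s=ctrl.state();C=calibration("wrist"); shot("wrist","w2"); print(s["t"],s["eef_pos"].round(1) ,yaw(),ray("wrist",(322,240),C)[0])
for n in ["barrel_s","barrel_xl"]:
  for r in look_for(n,"wrist"): print(n,round(r["score"],2),np.round(r["rect"]))
E
```

```text
3.25 [ 454.  -210.8  261.4] 90.13001840732252 [ 453.37165823 -130.6332886   441.79655782]
barrel_s 0.68 [396.   0. 441.  29.]
```

View pics/w2.png

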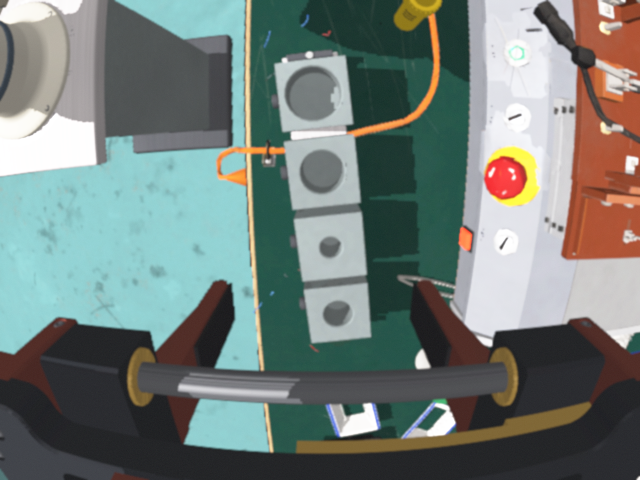

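Request:
apply_moves([
  {"xyz": [0.5, 12.7, 2], "twist": 0},
  {"xyz": [0.5, 12.7, 2], "twist": 0},
  {"xyz": [0.5, 12.7, 2], "twist": 0},
  {"xyz": [0.5, 12.7, 2], "twist": 0},
  {"xyz": [0.5, 12.7, 2], "twist": 0},
  {"xyz": [0.5, 12.7, 2], "twist": 0},
  {"xyz": [0.5, 12.7, 2], "twist": 0},
  {"xyz": [0.5, 12.7, 2], "twist": 0},
  {"xyz": [0.5, 12.7, 2], "twist": 0},
  {"xyz": [0.5, 12.7, 2], "twist": 0},
  {"xyz": [0.5, 12.7, 2], "twist": 0},
])

```text
t: 4.78
eef_pos: [469.6, 170.0, 321.4]
tcp_rot: [0.0, 0.706, 0.708, 0.0]
contact_force: [0.9, 0.2, 1.0]
opening: 87.7
gripper_force: 0.0
```

```bash
python3 - <<'E'
from h import *
s=ctrl.state();C=calibration("wrist"); shot("wrist","w3"); print(s["t"],s["eef_pos"].round(1) ,yaw(),ray("wrist",(322,240),C)[0])
import pickle; pickle.dump(C,open("C3.pkl","wb"))
for n in ["barrel_s","barrel_xl"]:
  for r in look_for(n,"wrist"): print(n,round(r["score"],2),np.round(r["rect"]))
E
```

```text
4.775 [469.6 170.  321.4] 90.12301107667608 [468.92574071 250.1758259  501.80109811]
barrel_s 0.96 [314.  85. 363. 133.]
barrel_s 0.81 [257.   1. 292.  39.]
barrel_s 0.79 [369. 292. 400. 342.]
barrel_s 0.65 [311. 165. 343. 196.]
barrel_s 0.59 [313. 176. 339. 207.]
barrel_xl 0.97 [289. 223. 344. 283.]
barrel_xl 0.6 [401. 131. 423. 280.]
```

View pics/w3.png

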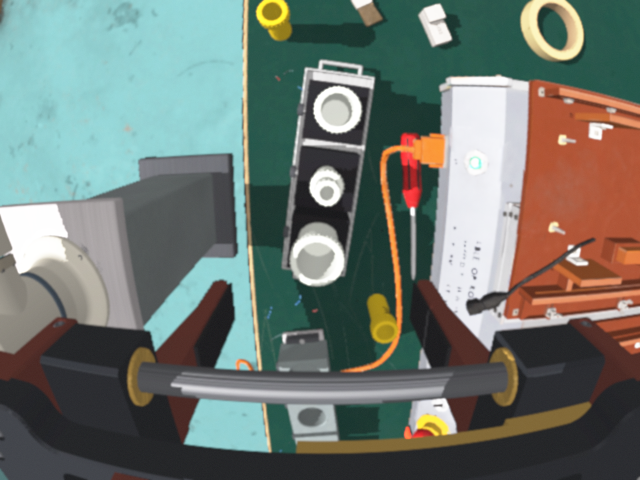

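The picture shows L at (337,110), M with S at (326,188) and XL at (316,252).

```bash
cat >> h.py <<'E'
from scipy.optimize import least_squares
def rim(im,C,xy,z,r0,sgn=1,span=(.6,1.4),cam="wrist"):
    "fit circle (centre, radius) at height z; sgn=1: dark inside -> bright outside edge"
    g=cv2.GaussianBlur(cv2.cvtColor(im,cv2.COLOR_RGB2GRAY),(0,0),.7)
    rs=np.arange(span[0]*r0,span[1]*r0,.3); W=[]
    for a in np.linspace(0,2*np.pi,48,endpoint=False):
        P=np.array([xy[0]+rs*np.cos(a),xy[1]+rs*np.sin(a),0*rs+z]).T
        u=np.array([proj(cam,p,C) for p in P]).astype(np.float32)
        v=cv2.remap(g,u[None,:,0],u[None,:,1],cv2.INTER_LINEAR)[0].astype(float)
        d=sgn*(v[6:]-v[:-6]); i=d.argmax()
        if d[i]>15: W.append(P[i+3,:2])
    W=np.array(W)
    r=least_squares(lambda v:np.hypot(*(W-v[:2]).T)-v[2],[*xy,r0],loss="soft_l1")
    return r.x.round(1),len(W),np.abs(r.fun).mean().round(2)
E
python3 - <<'E'
from h import *; import pickle
C=pickle.load(open("C3.pkl","rb")); im=cv2.imread("pics/w3.png")[:,:,::-1].copy()
for n,p,z,r,R in [("l",(338,109),132,16,23),("s",(327,186),160,7,12),("xl",(317,256),129,22,29)]:
    xy=onz("wrist",p,z,C); print(n,xy.round(1),rim(im,C,xy,z,r), "outer",rim(im,C,xy,z,R,-1,(.8,1.25)))
b=cv2.resize(im[80:290,270:400,::-1],None,fx=2.8,fy=2.8,interpolation=cv2.INTER_CUBIC); cv2.imwrite("pics/w3c.png",b)
E
```

```text
l [484.8 270.1] (array([483. , 269.6,  15.7]), 48, np.float64(0.48)) outer (array([484. , 269.9,  23.6]), 48, np.float64(0.18))
s [473.9 197.3] (array([474. , 198.2,   7.7]), 24, np.float64(0.9)) outer (array([473.9, 197.3,  13.8]), 21, np.float64(0.0))
xl [464.1 117.5] (array([461.8, 112.4,  20.2]), 48, np.float64(1.18)) outer (array([463.8, 113.3,  30. ]), 48, np.float64(1.78))
```

View pics/w3c.png

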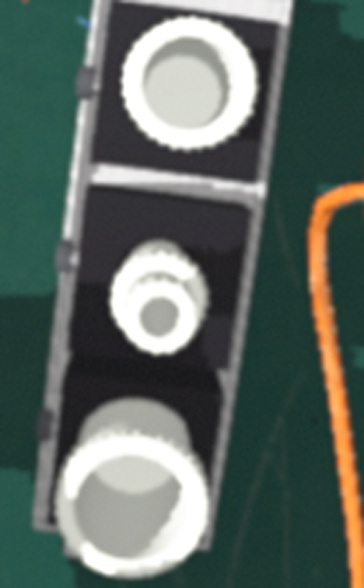

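```bash
python3 - <<'E'
from h import *; import pickle
C=pickle.load(open("C3.pkl","rb")); im=cv2.imread("pics/w3.png")[:,:,::-1].copy()
for n,p,z,r,R in [("s",(326.1,193.6),160,7,12),("m",(326.8,184),124,0,17),("xl",(317.5,260.4),129,22,29)]:
    xy=onz("wrist",p,z,C); print(n,xy.round(1),r and rim(im,C,xy,z,r), "outer",rim(im,C,xy,z,R,-1,(.8,1.25)))
E
```

```text
s [473.1 190.1] (array([473.4, 190.9,   6.4]), 48, np.float64(0.22)) outer (array([473.4, 190.6,  12.7]), 41, np.float64(0.38))
m [474.3 193.8] 0 outer (array([473.5, 192. ,  18.2]), 45, np.float64(0.68))
xl [464.7 112.5] (array([461.5, 112.5,  20. ]), 48, np.float64(1.32)) outer (array([463.7, 112.5,  29.6]), 48, np.float64(0.71))
```

Request:
apply_moves([
  {"xyz": [0.13, 0.7, -2], "twist": 0},
  {"xyz": [0.13, 0.7, -4], "twist": 0},
  {"xyz": [0.13, 0.7, -5], "twist": 0},
  {"xyz": [0.13, 0.7, -5.95], "twist": 0},
  {"xyz": [0.13, 0.7, -5.95], "twist": 0},
  {"xyz": [0.13, 0.7, -5.95], "twist": 0},
], grip=1)

```text
t: 5.68
eef_pos: [473.9, 192.1, 144.3]
tcp_rot: [0.0, 0.706, 0.708, 0.001]
contact_force: [-0.5, 0.2, 0.6]
opening: 87.6
gripper_force: 0.0
```

Request:
apply_moves([
  {"xyz": [0, 0, 0], "twist": 0},
  {"xyz": [0, 0, 0], "twist": 0},
  {"xyz": [0, 0, 0], "twist": 0},
  {"xyz": [0, 0, 0], "twist": 0},
  {"xyz": [0, 0, 0], "twist": 0},
  {"xyz": [0, 0, 0], "twist": 0},
  {"xyz": [0, 0, 0], "twist": 0},
  {"xyz": [0, 0, 0], "twist": 0},
], grip=-1, newtons=10)

```text
t: 6.68
eef_pos: [473.4, 192.0, 142.8]
tcp_rot: [-0.0, 0.706, 0.708, -0.0]
contact_force: [-0.1, 0.0, -0.3]
opening: 11.3
gripper_force: 0.0
```

Request:
apply_moves([
  {"xyz": [0, 0, 0], "twist": 0},
  {"xyz": [0, 0, 0], "twist": 0},
  {"xyz": [0, 0, 0], "twist": 0},
])

```text
t: 7.05
eef_pos: [473.4, 192.0, 142.9]
tcp_rot: [0.0, 0.706, 0.708, 0.0]
contact_force: [-0.4, -0.6, -0.5]
opening: 0.5
gripper_force: 0.0
```

```bash
python3 - <<'E'
from h import *
a=shot("wrist","w4"); b=shot("side","s4")
b=cv2.resize(b[200:340,230:370],(560,560),interpolation=cv2.INTER_CUBIC)
cv2.imwrite("pics/g4.png",np.hstack([cv2.resize(a[150:480,200:440],(240,330)),np.zeros((330,20,3),np.uint8),b[100:430]])[:,:,::-1])
E
```

```text
(no output)
```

View pics/g4.png

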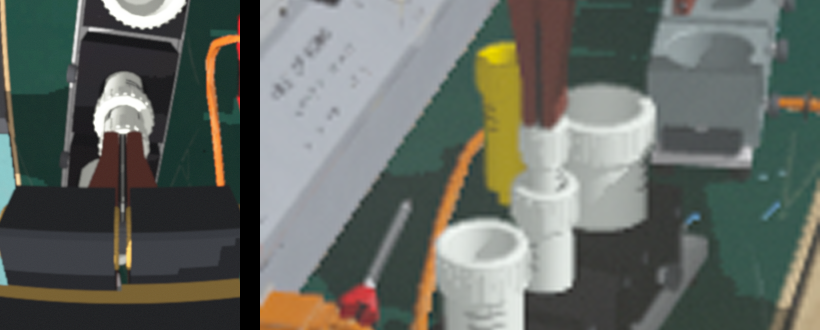

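```bash
python3 - <<'E'
from h import *
for z in [130,140,150,160]: print(z,proj("side",(473.5,191,z)).round(1), proj("side",ctrl.state()["eef_pos"]+[0,0,-11]).round(1))
for P in [(484,270,132),(463.7,112.5,129),(443.7,-93.6,68)]: print(P,proj("side",P).round(1))
C=calibration("wrist")
for P in [(473.5,191,160),(473.5,191,124),(484,270,132)]: print(P,proj("wrist",P,C).round(1))
a=cv2.imread("pics/s4.png")[230:310,260:340]; b=cv2.imread("pics/side0.png")[230:310,260:340]
w=cv2.imread("pics/w4.png")[130:330,270:390]
cv2.imwrite("pics/cmp.png",np.hstack([cv2.resize(x,None,fx=s,fy=s,interpolation=cv2.INTER_CUBIC)[:300] for x,s in((b,3.75),(a,3.75),(w,1.5))]))
E
```

```text
130 [300.9 267.9] [300.8 267.4]
140 [300.8 263.6] [300.8 267.4]
150 [300.7 259.3] [300.8 267.4]
160 [300.6 255. ] [300.8 267.4]
(484, 270, 132) [285.1 285.4]
(463.7, 112.5, 129) [314.6 251.9]
(443.7, -93.6, 68) [342.1 237.8]
(473.5, 191, 160) [323.1 300.4]
(473.5, 191, 124) [322.9 272.7]
(484, 270, 132) [344.2 133.3]
```

View pics/cmp.png

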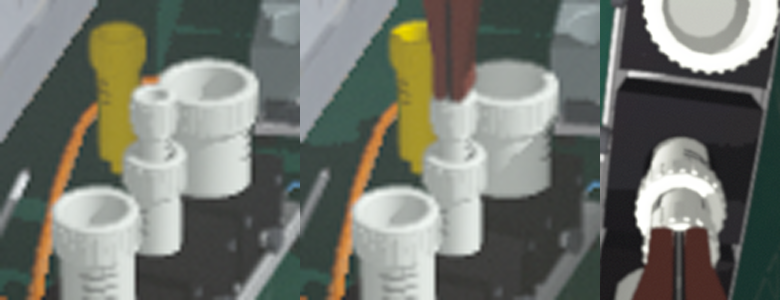

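Request:
apply_moves([
  {"xyz": [0, 0, 0], "twist": 0},
  {"xyz": [0, 0, 0], "twist": 0},
  {"xyz": [0, 0, 0], "twist": 0},
  {"xyz": [0, 0, 0], "twist": 0},
  {"xyz": [0, 0, 0], "twist": 0},
  {"xyz": [0, 0, 0], "twist": 0},
  {"xyz": [0, 0, 3], "twist": 0},
  {"xyz": [0, -2, 5], "twist": 0},
  {"xyz": [0, -2.7, 5], "twist": 0},
  {"xyz": [0, -2.7, 5], "twist": 0},
  {"xyz": [0, -2.7, 5], "twist": 0},
], grip=1)

```text
t: 8.52
eef_pos: [473.4, 111.3, 291.8]
tcp_rot: [-0.0, 0.706, 0.708, -0.0]
contact_force: [-0.5, 1.0, 0.6]
opening: 87.7
gripper_force: 0.0
```

```bash
python3 - <<'E'
from h import *; import pickle
C=calibration("wrist"); im=shot("wrist","w5"); pickle.dump(C,open("C5.pkl","wb"))
print(ctrl.state()["eef_pos"])
for n,P,D in [("s",(473.5,191,160),12),("m",(473.5,191,124),17),("xl",(463.7,112.5,129),29),("l",(484,270,132),23)]: print(n,proj("wrist",P,C).round(1),rim(im,C,P[:2],P[2],D,-1,(.75,1.3)))
print(proj("wrist",(473.5,191,160),C).round())
a=cv2.resize(im[60:260,250:400],None,fx=2.8,fy=2.8,interpolation=cv2.INTER_CUBIC); s=read_camera("side")
b=cv2.resize(s[225:325,255:345],None,fx=4,fy=4,interpolation=cv2.INTER_CUBIC)
a=a[:560];b=np.vstack([b,np.zeros((560-400,360,3),np.uint8)]); cv2.imwrite("pics/g5.png",np.hstack([a,b])[:,:,::-1])
E
```

```text
[473.09812976 111.6681298  291.05855835]
s [323.  129.6] (array([473.5, 191. ,  14.7]), 48, np.float64(0.0))
m [322.9 129.5] (array([473.7, 190.6,  17.6]), 48, np.float64(0.18))
xl [312.3 213. ] (array([463.7, 113. ,  30.1]), 48, np.float64(0.96))
l [334.9  44.8] (array([483.9, 269.5,  24. ]), 48, np.float64(0.86))
[323. 130.]
```

View pics/g5.png

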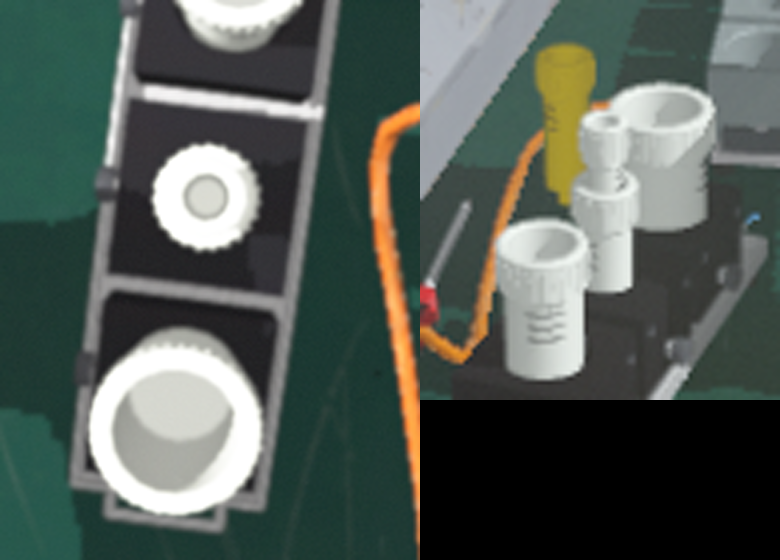

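```bash
python3 - <<'E'
from h import *
C=calibration("wrist"); p=ctrl.state()["eef_pos"]
for dz in (-11,0,8,20):
  print(dz,[proj("wrist",p+[dx,dy,dz],C).round(0).tolist() for dx in (-57,-44,44,57) for dy in (10,-10)])
g=cv2.imread("pics/w5.png")
cv2.imwrite("pics/f5.png",np.hstack([cv2.resize(cv2.imread(f"pics/{n}.png")[220:400,x:x+130],None,fx=3,fy=3,interpolation=cv2.INTER_CUBIC) for n,x in (("w5",370),("w4",257))]))
E
```

```text
-11 [[221.0, 259.0], [225.0, 291.0], [244.0, 259.0], [246.0, 291.0], [402.0, 260.0], [399.0, 292.0], [424.0, 260.0], [421.0, 292.0]]
0 [[216.0, 266.0], [220.0, 299.0], [240.0, 266.0], [242.0, 300.0], [406.0, 267.0], [403.0, 301.0], [429.0, 267.0], [425.0, 300.0]]
8 [[212.0, 271.0], [216.0, 306.0], [236.0, 272.0], [240.0, 306.0], [409.0, 272.0], [406.0, 307.0], [433.0, 272.0], [429.0, 307.0]]
20 [[206.0, 280.0], [210.0, 316.0], [231.0, 281.0], [235.0, 317.0], [415.0, 282.0], [410.0, 318.0], [440.0, 281.0], [435.0, 317.0]]
```

View pics/f5.png

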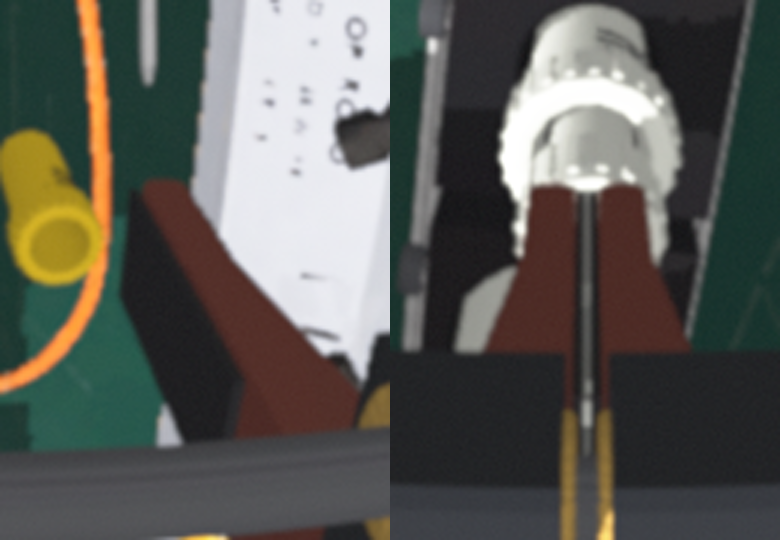

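```bash
python3 - <<'E'
from h import *
print(ctrl.finger_overhang,[a for a in dir(ctrl) if a[0]!="_"], ctrl.state()["eef_pos"])
# fingertip z from side view s4: tip row, wrist views w4
for z in (132,150,156,160,163,166): print(z,[proj("side",(473.4,192+d,z)).round(1).tolist() for d in (10,-10)])
E
```

```text
11.0 ['MotionError', 'finger_overhang', 'state'] [472.96947589 111.82770172 290.82718536]
132 [[299.5, 269.6], [302.0, 265.0]]
150 [[299.3, 261.8], [301.9, 257.4]]
156 [[299.3, 259.2], [301.9, 254.8]]
160 [[299.3, 257.5], [301.8, 253.1]]
163 [[299.2, 256.2], [301.8, 251.8]]
166 [[299.2, 254.8], [301.8, 250.5]]
```

Two views agree that the fingertips really sit about 20 mm above the reported TCP, not 11 mm below it. The first grasp therefore closed just above S, and nothing was disturbed. I'll correct for this and go lower.

Request:
apply_moves([
  {"xyz": [0, 1.5, 0], "twist": 0},
  {"xyz": [0, 2.65, -2], "twist": 0},
  {"xyz": [0, 2.65, -4], "twist": 0},
  {"xyz": [0, 2.65, -5], "twist": 0},
  {"xyz": [0, 2.65, -5.7], "twist": 0},
  {"xyz": [0, 2.65, -5.7], "twist": 0},
  {"xyz": [0, 2.65, -5.7], "twist": 0},
])

```text
t: 9.5
eef_pos: [474.1, 190.9, 123.6]
tcp_rot: [0.001, 0.706, 0.708, 0.001]
contact_force: [0.5, -0.0, 0.6]
opening: 87.9
gripper_force: 0.0
```

Request:
apply_moves([
  {"xyz": [0, 0, 0], "twist": 0},
  {"xyz": [0, 0, 0], "twist": 0},
  {"xyz": [0, 0, 0], "twist": 0},
  {"xyz": [0, 0, 0], "twist": 0},
  {"xyz": [0, 0, 0], "twist": 0},
  {"xyz": [0, 0, 0], "twist": 0},
  {"xyz": [0, 0, 0], "twist": 0},
  {"xyz": [0, 0, 0], "twist": 0},
], grip=-1, newtons=10)

```text
t: 10.5
eef_pos: [473.4, 190.5, 121.8]
tcp_rot: [-0.0, 0.706, 0.708, -0.0]
contact_force: [0.2, 0.4, 0.9]
opening: 23.5
gripper_force: 10.0
```

Request:
apply_moves([
  {"xyz": [0, 0, 1], "twist": 0},
  {"xyz": [0, 0, 2.5], "twist": 0},
  {"xyz": [0, 0, 4.5], "twist": 0},
  {"xyz": [0, 0, 4.5], "twist": 0},
  {"xyz": [-0.38, -2, 4.5], "twist": 0},
  {"xyz": [-0.38, -4, 4.5], "twist": 0},
  {"xyz": [-0.38, -6, 4.5], "twist": 0},
  {"xyz": [-0.38, -8, 4.5], "twist": 0},
  {"xyz": [-0.38, -10, 4.5], "twist": 0},
  {"xyz": [-0.38, -12, 4.5], "twist": 0},
  {"xyz": [-0.38, -13.5, 4.5], "twist": 0},
  {"xyz": [-0.38, -14.77, 4.5], "twist": 0},
])

```text
t: 12.0
eef_pos: [461.3, -254.4, 255.2]
tcp_rot: [-0.001, 0.706, 0.708, -0.0]
contact_force: [1.4, -0.4, -0.6]
opening: 23.4
gripper_force: 10.0
```

Request:
apply_moves([
  {"xyz": [0, 0, 0], "twist": 0},
  {"xyz": [0, 0, 0], "twist": 0},
  {"xyz": [0, 0, -1], "twist": 0},
  {"xyz": [0, 0, -2.5], "twist": 0},
  {"xyz": [0, 0, -2.7], "twist": 0},
  {"xyz": [0, 0, -2.7], "twist": 0},
])

```text
t: 12.75
eef_pos: [462.3, -251.8, 176.8]
tcp_rot: [0.0, 0.705, 0.709, 0.0]
contact_force: [-0.1, 1.5, 0.3]
opening: 23.6
gripper_force: 10.0
```

```bash
python3 - <<'E'
from h import *
C=calibration("wrist");im=shot("wrist","w6"); s=shot("side","s6"); p=ctrl.state()["eef_pos"]; print(p, proj("wrist",p+[0,0,-80],C),proj("wrist",(461.9,-252.7,68),C))
print(proj("side",p+[0,0,-80]),proj("side",(461.9,-252.7,68)),proj("side",p+[0,0,38]))
a=cv2.resize(im[150:350,250:400],None,fx=2.7,fy=2.7,interpolation=cv2.INTER_CUBIC); b=cv2.resize(s[150:285,310:400],None,fx=4,fy=4,interpolation=cv2.INTER_CUBIC)
cv2.imwrite("pics/g6.png",np.hstack([a[:540],b])[:,:,::-1])
E
```

```text
[ 462.84851356 -252.56967239  178.32450627] [323.22272885 241.50115032] [321.88132482 230.44794331]
[347.06517298 202.61094781] [347.19712553 212.77266379] [347.93312073 161.43179743]
```

View pics/g6.png

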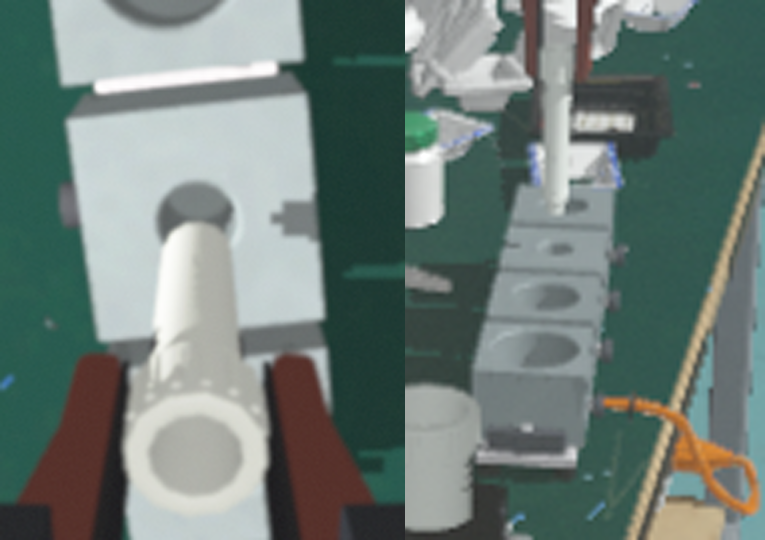

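Request:
apply_moves([
  {"xyz": [0.03, -0.03, -0.4], "twist": 0},
  {"xyz": [0.03, -0.03, -0.9], "twist": 0},
  {"xyz": [0.03, -0.03, -1.4], "twist": 0},
  {"xyz": [0.03, -0.03, -1.9], "twist": 0},
  {"xyz": [0.03, -0.03, -2.3], "twist": 0},
  {"xyz": [0.03, -0.03, -2.35], "twist": 0},
  {"xyz": [0.03, -0.03, -2.35], "twist": 0},
])

```text
t: 13.72
eef_pos: [462.8, -253.5, 105.2]
tcp_rot: [-0.0, 0.706, 0.708, -0.0]
contact_force: [-0.6, 0.1, -1.1]
opening: 23.7
gripper_force: 10.0
```

Request:
apply_moves([
  {"xyz": [0, 0, -0.05], "twist": 0},
  {"xyz": [0, 0, -0.05], "twist": 0},
  {"xyz": [0, 0, -0.05], "twist": 0},
  {"xyz": [0, 0, -0.05], "twist": 0},
  {"xyz": [0, 0, 1], "twist": 0},
  {"xyz": [0, 0, 3], "twist": 0},
  {"xyz": [0, 0, 4], "twist": 0},
  {"xyz": [0, 0, 4], "twist": 0},
  {"xyz": [0, 0, 4], "twist": 0},
], grip=1)

```text
t: 14.85
eef_pos: [462.6, -253.3, 223.7]
tcp_rot: [-0.001, 0.706, 0.708, -0.0]
contact_force: [0.3, 0.5, -0.4]
opening: 88.0
gripper_force: 0.0
```

```bash
python3 - <<'E'
from h import *
C=calibration("wrist");im=shot("wrist","w7"); s=shot("side","s7"); p=ctrl.state()["eef_pos"]; print(p)
for z in (142,147,155,182): print(z,proj("wrist",(462.5,-253.5,z),C).round(1),rim(im,C,(462.5,-253.5),z,12,-1,(.6,1.5)),proj("side",(462.5,-253.5,z)).round(1))
print(look_for("barrel_s","side")[:5])
a=cv2.resize(im[130:330,250:400],None,fx=2.7,fy=2.7,interpolation=cv2.INTER_CUBIC); b=cv2.resize(s[150:285,310:400],None,fx=4,fy=4,interpolation=cv2.INTER_CUBIC)
cv2.imwrite("pics/g7.png",np.hstack([a[:540],b])[:,:,::-1])
E
```

```text
[ 462.31981644 -253.11106378  223.01090075]
142 [322.5 239.5] (array([ 462.3, -253.3,   12.5]), 48, np.float64(0.41)) [347.6 187.6]
147 [322.5 241.6] (array([ 462.3, -251.7,   12.3]), 48, np.float64(0.41)) [347.6 185.8]
155 [322.5 244.9] (array([ 462.4, -249.4,   11.9]), 48, np.float64(0.31)) [347.7 183.1]
182 [322.5 257.9] (array([ 463.6, -256.6,   12.8]), 18, np.float64(2.17)) [347.9 173.6]
[{'rect': [295.8, 329.0, 313.2, 385.2], 'score': 0.89}, {'rect': [294.1, 266.9, 310.3, 299.2], 'score': 0.73}, {'rect': [272.9, 279.8, 298.9, 318.8], 'score': 0.58}, {'rect': [284.6, 238.0, 305.0, 276.5], 'score': 0.55}, {'rect': [340.7, 185.2, 355.1, 215.0], 'score': 0.51}]
```

View pics/g7.png

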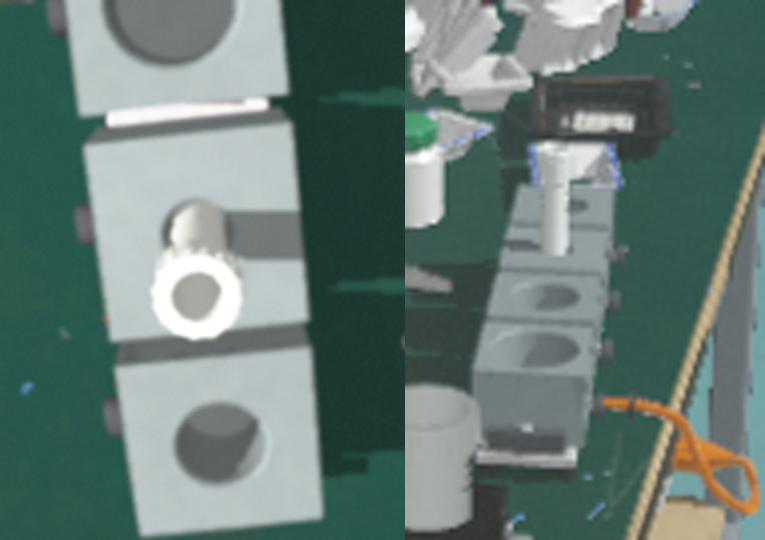

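```bash
python3 - <<'E'
from h import *
import pickle
im=cv2.imread("pics/w7.png")[:,:,::-1].copy(); C=calibration("wrist")
for n,xy,r in (("M",(471,-332.2),16.5),("L",(452.8,-173.2),22),("S",(462,-252.7),11.5)): print(n,rim(im,C,xy,68,r,1,(.75,1.3)))
E
```

```text
M (array([ 470.6, -332.4,   16.5]), 48, np.float64(0.35))
L (array([ 452.5, -173.3,   22.1]), 48, np.float64(0.14))
S (array([ 461.5, -251.7,   11.5]), 30, np.float64(0.5))
```

Request:
apply_moves([
  {"xyz": [0.36, 2, 0], "twist": 0},
  {"xyz": [0.36, 4, 0], "twist": 0},
  {"xyz": [0.36, 6, 0], "twist": 0},
  {"xyz": [0.36, 8, 0], "twist": 0},
  {"xyz": [0.36, 10, 0], "twist": 0},
  {"xyz": [0.36, 12, 0], "twist": 0},
  {"xyz": [0.36, 13.5, 0], "twist": 0},
  {"xyz": [0.36, 14.82, 0], "twist": 0},
  {"xyz": [0.36, 14.82, 0], "twist": 0},
  {"xyz": [0.36, 14.82, 0], "twist": 0},
])

```text
t: 16.25
eef_pos: [473.5, 190.5, 224.5]
tcp_rot: [-0.0, 0.706, 0.708, -0.001]
contact_force: [1.2, -1.0, 0.3]
opening: 88.1
gripper_force: 0.0
```

```bash
python3 - <<'E'
from h import *
im=shot("wrist","w8"); C=calibration("wrist"); print(ctrl.state()["eef_pos"].round(1))
for n,xy,z,r in (("m",(473.5,191.3),124,17),("l",(484,269.7),132,23),("xl",(463.7,112.7),129,29)): print(n,rim(im,C,xy,z,r,-1,(.8,1.25)))
print(rim(im,C,(473.5,191.3),124,11.5,1,(.75,1.3)))
E
```

```text
[473.6 190.1 224.8]
m (array([473.9, 191. ,  17.7]), 48, np.float64(0.55))
l (array([484.3, 269.6,  23.4]), 48, np.float64(0.22))
xl (array([463.4, 112.6,  29.9]), 48, np.float64(1.15))
(array([473.2, 190.7,  10.5]), 48, np.float64(0.5))
```

Request:
apply_moves([
  {"xyz": [0, 0.03, -2], "twist": 0},
  {"xyz": [0, 0.03, -3.5], "twist": 0},
  {"xyz": [0, 0.03, -4.6], "twist": 0},
  {"xyz": [0, 0.03, -4.6], "twist": 0},
  {"xyz": [0, 0.03, -4.6], "twist": 0},
])

```text
t: 16.92
eef_pos: [474.6, 191.5, 89.2]
tcp_rot: [0.001, 0.706, 0.708, 0.001]
contact_force: [0.7, -0.9, -0.5]
opening: 87.7
gripper_force: 0.0
```

Request:
apply_moves([
  {"xyz": [0, 0, 0], "twist": 0},
  {"xyz": [0, 0, 0], "twist": 0},
  {"xyz": [0, 0, 0], "twist": 0},
  {"xyz": [0, 0, 0], "twist": 0},
  {"xyz": [0, 0, 0], "twist": 0},
  {"xyz": [0, 0, 0], "twist": 0},
  {"xyz": [0, 0, 0], "twist": 0},
], grip=-1, newtons=12)

```text
t: 17.8
eef_pos: [473.7, 192.1, 87.3]
tcp_rot: [-0.0, 0.706, 0.708, -0.0]
contact_force: [0.2, 0.0, -0.5]
opening: 34.4
gripper_force: 12.0
```

Request:
apply_moves([
  {"xyz": [0, 0, 1.5], "twist": 0},
  {"xyz": [0, 0, 3.2], "twist": 0},
  {"xyz": [0, 0, 4.8], "twist": 0},
  {"xyz": [-0.1, -2, 4.8], "twist": 0},
  {"xyz": [-0.1, -4, 4.8], "twist": 0},
  {"xyz": [-0.1, -6, 4.8], "twist": 0},
  {"xyz": [-0.1, -8, 4.8], "twist": 0},
  {"xyz": [-0.1, -10, 4.8], "twist": 0},
  {"xyz": [-0.1, -12, 4.8], "twist": 0},
  {"xyz": [-0.1, -14, 4.8], "twist": 0},
  {"xyz": [-0.1, -16, 4.8], "twist": 0},
  {"xyz": [-0.1, -17.45, 4.8], "twist": 0},
])

```text
t: 19.3
eef_pos: [470.0, -333.9, 230.8]
tcp_rot: [-0.0, 0.706, 0.708, -0.0]
contact_force: [1.4, -1.2, -0.2]
opening: 33.9
gripper_force: 12.0
```

Request:
apply_moves([
  {"xyz": [0, 0, 0], "twist": 0},
  {"xyz": [0, 0, 0], "twist": 0},
  {"xyz": [0, 0, -1.5], "twist": 0},
  {"xyz": [0, 0, -3], "twist": 0},
  {"xyz": [0, 0, -3], "twist": 0},
])

```text
t: 19.92
eef_pos: [469.3, -328.6, 137.3]
tcp_rot: [-0.004, 0.705, 0.709, -0.0]
contact_force: [-0.1, -0.4, -0.8]
opening: 34.1
gripper_force: 12.0
```

Request:
apply_moves([
  {"xyz": [0, 0, 0], "twist": 0},
  {"xyz": [0, 0, 0], "twist": 0},
])

```text
t: 20.18
eef_pos: [471.8, -331.9, 144.6]
tcp_rot: [0.002, 0.706, 0.709, 0.0]
contact_force: [-0.1, 0.4, 0.5]
opening: 33.8
gripper_force: 12.0
```

Request:
apply_moves([
  {"xyz": [0, 0, -0.4], "twist": 0},
  {"xyz": [0, 0, -0.8], "twist": 0},
  {"xyz": [0, 0, -1.2], "twist": 0},
  {"xyz": [0, 0, -1.5], "twist": 0},
  {"xyz": [0, 0, -1.74], "twist": 0},
  {"xyz": [0, 0, -1.74], "twist": 0},
  {"xyz": [0, 0, -1.74], "twist": 0},
])

```text
t: 21.05
eef_pos: [470.7, -331.5, 89.1]
tcp_rot: [-0.0, 0.706, 0.708, 0.0]
contact_force: [-0.7, 0.0, -0.3]
opening: 34.0
gripper_force: 12.0
```

Request:
apply_moves([
  {"xyz": [0, 0, -0.03], "twist": 0},
  {"xyz": [0, 0, -0.03], "twist": 0},
  {"xyz": [0, 0, -0.03], "twist": 0},
  {"xyz": [0, 0, -0.03], "twist": 0},
  {"xyz": [0, 0, 1], "twist": 0},
  {"xyz": [0, 0, 3], "twist": 0},
  {"xyz": [0, 0, 4.5], "twist": 0},
  {"xyz": [0, 0, 4.5], "twist": 0},
  {"xyz": [0, 0, 4.5], "twist": 0},
], grip=1)

```text
t: 22.18
eef_pos: [470.6, -331.4, 223.3]
tcp_rot: [-0.0, 0.706, 0.708, -0.0]
contact_force: [0.7, -0.1, -1.8]
opening: 87.7
gripper_force: 0.0
```

```bash
python3 - <<'E'
from h import *
C=calibration("wrist");im=shot("wrist","w9"); print(ctrl.state()["eef_pos"].round(1))
for z in (124,): print(rim(im,C,(471,-332),z,17,-1,(.7,1.3)),rim(im,C,(471,-332),z,11.5,1,(.6,1.3)))
print(rim(im,C,(462.3,-253),142,12,-1,(.7,1.3)))
E
```

```text
[ 470.3 -331.2  222.3]
(array([ 470.1, -332.4,   17.7]), 48, np.float64(0.65)) (array([ 469.4, -332.2,   10.5]), 48, np.float64(0.58))
(array([ 462.7, -253.3,   12.4]), 48, np.float64(0.2))
```

Request:
apply_moves([
  {"xyz": [0.45, 2, 0.3], "twist": 0},
  {"xyz": [0.45, 4, 0.3], "twist": 0},
  {"xyz": [0.45, 6, 0.3], "twist": 0},
  {"xyz": [0.45, 8, 0.3], "twist": 0},
  {"xyz": [0.45, 10, 0.3], "twist": 0},
  {"xyz": [0.45, 12, 0.3], "twist": 0},
  {"xyz": [0.45, 14, 0.3], "twist": 0},
  {"xyz": [0.45, 16, 0.3], "twist": 0},
  {"xyz": [0.45, 18, 0.3], "twist": 0},
  {"xyz": [0.45, 19.5, 0.3], "twist": 0},
  {"xyz": [0.45, 20.05, 0], "twist": 0},
  {"xyz": [0.45, 20.05, 0], "twist": 0},
])

```text
t: 23.72
eef_pos: [483.4, 269.9, 221.2]
tcp_rot: [-0.001, 0.705, 0.709, -0.002]
contact_force: [-0.1, -0.3, 0.2]
opening: 87.8
gripper_force: 0.0
```

Request:
apply_moves([
  {"xyz": [0, 0, 0], "twist": 0},
  {"xyz": [0, 0, 0], "twist": 0},
  {"xyz": [0, 0, 0], "twist": 0},
])

```text
t: 24.1
eef_pos: [484.5, 269.1, 224.7]
tcp_rot: [0.0, 0.706, 0.708, 0.0]
contact_force: [-0.5, 0.1, -0.0]
opening: 87.7
gripper_force: 0.0
```

Request:
apply_moves([
  {"xyz": [0, 0, -2], "twist": 0},
  {"xyz": [0, 0, -3.5], "twist": 0},
  {"xyz": [0, 0, -4.3], "twist": 0},
  {"xyz": [0, 0, -4.3], "twist": 0},
  {"xyz": [0, 0, -4.3], "twist": 0},
  {"xyz": [0, 0, -4.3], "twist": 0},
])

```text
t: 24.85
eef_pos: [485.2, 270.4, 97.3]
tcp_rot: [0.001, 0.706, 0.708, 0.002]
contact_force: [-0.4, -0.0, 0.6]
opening: 87.7
gripper_force: 0.0
```

Request:
apply_moves([
  {"xyz": [0, 0, 0], "twist": 0},
  {"xyz": [0, 0, 0], "twist": 0},
  {"xyz": [0, 0, 0], "twist": 0},
  {"xyz": [0, 0, 0], "twist": 0},
  {"xyz": [0, 0, 0], "twist": 0},
  {"xyz": [0, 0, 0], "twist": 0},
  {"xyz": [0, 0, 0], "twist": 0},
], grip=-1, newtons=15)

```text
t: 25.72
eef_pos: [484.2, 270.0, 95.1]
tcp_rot: [-0.0, 0.706, 0.708, -0.0]
contact_force: [0.3, 0.1, 0.8]
opening: 45.2
gripper_force: 15.0
```

Request:
apply_moves([
  {"xyz": [0, 0, 1.5], "twist": 0},
  {"xyz": [0, 0, 3], "twist": 0},
  {"xyz": [0, 0, 4.5], "twist": 0},
  {"xyz": [-0.2, -2, 4.5], "twist": 0},
  {"xyz": [-0.4, -4, 4.5], "twist": 0},
  {"xyz": [-0.6, -6, 4.5], "twist": 0},
  {"xyz": [-0.8, -8, 4.5], "twist": 0},
  {"xyz": [-0.9, -10, 4.5], "twist": 0},
  {"xyz": [-1.05, -12, 4.5], "twist": 0},
  {"xyz": [-1.05, -13.8, 4.5], "twist": 0},
  {"xyz": [-1.05, -14.77, 4.5], "twist": 0},
  {"xyz": [-1.05, -14.77, 4.5], "twist": 0},
])

```text
t: 27.22
eef_pos: [452.2, -174.7, 229.6]
tcp_rot: [-0.0, 0.707, 0.707, -0.0]
contact_force: [0.5, 0.4, -0.6]
opening: 44.4
gripper_force: 15.0
```

Request:
apply_moves([
  {"xyz": [0, 0, 0], "twist": 0},
  {"xyz": [0, 0, -1.5], "twist": 0},
  {"xyz": [0, 0, -2.5], "twist": 0},
  {"xyz": [0, 0, -2.8], "twist": 0},
  {"xyz": [0, 0, -2.8], "twist": 0},
  {"xyz": [0, 0, -2.8], "twist": 0},
  {"xyz": [0, 0, -2.8], "twist": 0},
])

```text
t: 28.1
eef_pos: [453.3, -173.2, 147.6]
tcp_rot: [0.001, 0.706, 0.708, 0.0]
contact_force: [0.3, -0.4, -1.3]
opening: 44.6
gripper_force: 15.0
```

Request:
apply_moves([
  {"xyz": [0, 0, -0.4], "twist": 0},
  {"xyz": [0, 0, -0.8], "twist": 0},
  {"xyz": [0, 0, -1.2], "twist": 0},
  {"xyz": [0, 0, -1.5], "twist": 0},
  {"xyz": [0, 0, -1.65], "twist": 0},
  {"xyz": [0, 0, -1.65], "twist": 0},
  {"xyz": [0, 0, -1.65], "twist": 0},
])

```text
t: 28.98
eef_pos: [452.9, -173.2, 97.0]
tcp_rot: [0.0, 0.706, 0.708, 0.0]
contact_force: [0.7, -1.4, 1.6]
opening: 44.9
gripper_force: 15.0
```

Request:
apply_moves([
  {"xyz": [0, 0, -0.04], "twist": 0},
  {"xyz": [0, 0, -0.04], "twist": 0},
  {"xyz": [0, 0, -0.04], "twist": 0},
  {"xyz": [0, 0, -0.04], "twist": 0},
  {"xyz": [0, 0, 1], "twist": 0},
  {"xyz": [0, 0, 3], "twist": 0},
  {"xyz": [0, 0, 4.3], "twist": 0},
  {"xyz": [0, 0, 4.3], "twist": 0},
  {"xyz": [0, 0, 4.3], "twist": 0},
], grip=1)

```text
t: 30.1
eef_pos: [452.5, -173.0, 224.5]
tcp_rot: [-0.001, 0.706, 0.708, -0.0]
contact_force: [-0.3, 0.5, -0.2]
opening: 87.9
gripper_force: 0.0
```

```bash
python3 - <<'E'
from h import *
C=calibration("wrist");im=shot("wrist","w10"); print(ctrl.state()["eef_pos"].round(1))
print(rim(im,C,(452.8,-173.2),132,23,-1,(.7,1.3)))
print(rim(im,C,(443.8,-93.7),68,27.5,1,(.75,1.25)))
E
```

```text
[ 452.2 -172.8  223.8]
(array([ 452.3, -172.9,   24. ]), 48, np.float64(1.1))
(array([443.8, -94.1,  27.6]), 48, np.float64(0.68))
```

Request:
apply_moves([
  {"xyz": [0.36, 2, 0], "twist": 0},
  {"xyz": [0.36, 4, 0], "twist": 0},
  {"xyz": [0.36, 6, 0], "twist": 0},
  {"xyz": [0.36, 8, 0], "twist": 0},
  {"xyz": [0.36, 9.53, 0], "twist": 0},
  {"xyz": [0.36, 9.53, 0], "twist": 0},
  {"xyz": [0.36, 9.53, 0], "twist": 0},
  {"xyz": [0.36, 9.53, 0], "twist": 0},
])

```text
t: 31.15
eef_pos: [463.5, 111.6, 225.1]
tcp_rot: [-0.0, 0.706, 0.708, -0.0]
contact_force: [-0.9, 0.5, -0.3]
opening: 88.1
gripper_force: 0.0
```

```bash
python3 - <<'E'
from h import *
C=calibration("wrist");im=shot("wrist","w11"); print(ctrl.state()["eef_pos"].round(1))
print(rim(im,C,(463.6,112.6),129,29,-1,(.8,1.25)))
E
```

```text
[463.6 111.5 225.3]
(array([463.4, 113.6,  30.3]), 48, np.float64(1.18))
```

Request:
apply_moves([
  {"xyz": [0, 0.03, -2], "twist": 0},
  {"xyz": [0, 0.03, -3.5], "twist": 0},
  {"xyz": [0, 0.03, -4.4], "twist": 0},
  {"xyz": [0, 0.03, -4.4], "twist": 0},
  {"xyz": [0, 0.03, -4.4], "twist": 0},
  {"xyz": [0, 0.03, -4.4], "twist": 0},
])

```text
t: 31.95
eef_pos: [464.6, 113.7, 95.7]
tcp_rot: [0.001, 0.706, 0.708, 0.001]
contact_force: [-0.6, -0.1, -0.3]
opening: 88.0
gripper_force: 0.0
```

Request:
apply_moves([
  {"xyz": [0, 0, 0], "twist": 0},
  {"xyz": [0, 0, 0], "twist": 0},
  {"xyz": [0, 0, 0], "twist": 0},
  {"xyz": [0, 0, 0], "twist": 0},
  {"xyz": [0, 0, 0], "twist": 0},
  {"xyz": [0, 0, 0], "twist": 0},
], grip=-1, newtons=18)

```text
t: 32.7
eef_pos: [463.6, 113.7, 93.7]
tcp_rot: [0.0, 0.706, 0.708, 0.0]
contact_force: [-0.4, -0.3, 0.4]
opening: 57.3
gripper_force: 18.0
```

Request:
apply_moves([
  {"xyz": [0, 0, 1.5], "twist": 0},
  {"xyz": [0, 0, 3], "twist": 0},
  {"xyz": [0, 0, 3.5], "twist": 0},
  {"xyz": [-0.3, -2, 3.5], "twist": 0},
  {"xyz": [-0.5, -4, 3.5], "twist": 0},
  {"xyz": [-0.66, -5.8, 3.5], "twist": 0},
  {"xyz": [-0.66, -6.9, 3.5], "twist": 0},
  {"xyz": [-0.66, -6.9, 3.5], "twist": 0},
  {"xyz": [-0.66, -6.9, 2.5], "twist": 0},
  {"xyz": [-0.66, -6.9, 1.7], "twist": 0},
  {"xyz": [-0.66, -6.9, 1.7], "twist": 0},
  {"xyz": [-0.66, -6.9, 1.7], "twist": 0},
])

```text
t: 34.2
eef_pos: [443.9, -92.7, 145.2]
tcp_rot: [0.0, 0.705, 0.709, 0.0]
contact_force: [0.5, 0.9, -0.1]
opening: 57.3
gripper_force: 18.0
```

Request:
apply_moves([
  {"xyz": [0, 0, 0], "twist": 0},
  {"xyz": [0, 0, -0.4], "twist": 0},
  {"xyz": [0, 0, -0.8], "twist": 0},
  {"xyz": [0, 0, -1.2], "twist": 0},
  {"xyz": [0, 0, -1.5], "twist": 0},
  {"xyz": [0, 0, -1.65], "twist": 0},
  {"xyz": [0, 0, -1.65], "twist": 0},
  {"xyz": [0, 0, -1.65], "twist": 0},
])

```text
t: 35.2
eef_pos: [443.6, -93.3, 95.7]
tcp_rot: [0.0, 0.706, 0.708, 0.0]
contact_force: [-2.6, -0.0, 4.1]
opening: 57.1
gripper_force: 18.0
```

Request:
apply_moves([
  {"xyz": [0, 0, 0], "twist": 0},
  {"xyz": [0, 0, 0], "twist": 0},
  {"xyz": [0, 0, 0], "twist": 0},
  {"xyz": [0, 0, 0], "twist": 0},
  {"xyz": [0, 0, 1], "twist": 0},
  {"xyz": [0, 0, 3], "twist": 0},
  {"xyz": [0, -2, 5], "twist": 0},
  {"xyz": [0, -4, 6], "twist": 0},
  {"xyz": [0, -4, 6], "twist": 0},
  {"xyz": [0, -4, 6], "twist": 0},
  {"xyz": [0, -4, 6], "twist": 0},
], grip=1)

```text
t: 36.58
eef_pos: [443.6, -212.5, 274.2]
tcp_rot: [-0.001, 0.706, 0.709, 0.0]
contact_force: [0.2, 1.2, -0.4]
opening: 87.7
gripper_force: 0.0
```

```bash
python3 - <<'E'
from h import *
C=calibration("wrist");im=shot("wrist","w12"); s=shot("side","s12"); print(ctrl.state()["eef_pos"].round(1))
for n,xy,z,r in (("xl",(443.8,-93.7),129,29),("l",(452.6,-173),132,23),("s",(462,-253),142,12),("m",(470.5,-332),124,17)): print(n,rim(im,C,xy,z,r,-1,(.75,1.25)))
a=cv2.resize(im[30:360,230:430],None,fx=1.6,fy=1.6,interpolation=cv2.INTER_CUBIC); b=cv2.resize(s[150:282,310:400],None,fx=4,fy=4,interpolation=cv2.INTER_CUBIC)
cv2.imwrite("pics/g12.png",np.hstack([a[:528],b])[:,:,::-1])
E
```

```text
[ 443.6 -212.2  274.2]
xl (array([443.3, -94.3,  29.9]), 48, np.float64(1.06))
l (array([ 453.4, -173. ,   23.5]), 48, np.float64(0.24))
s (array([ 462.7, -253.8,   12.3]), 46, np.float64(0.3))
m (array([ 470. , -333.1,   17.3]), 45, np.float64(0.29))
```

View pics/g12.png

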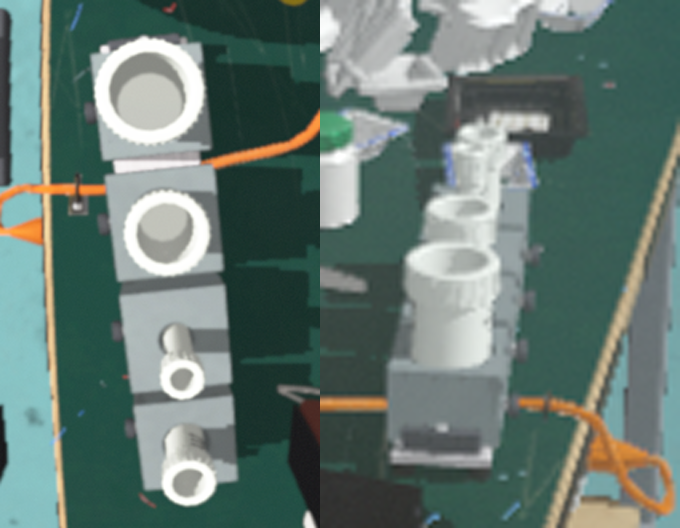

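The picture shows all four barrels upright and seated in the line rack: XL, L, S, M from top to bottom. Their rims are at the expected places and heights, so I'm handing the job in.

```bash
python3 -c "
from bench import ticket; print(ticket.close_job())"
```

```text
the job is handed in; nothing more can be done
None
```

The job is handed in at about 37 s of the 128 s: camera checks before closing showed all four barrels upright and fully down, each in the line-rack socket bored for its size, and the arm was never moved near the jar or screwdriver; the judge's verdict was not shown.

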